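# Hang the bearing press rings back on their hook

## Robot

A 6-joint arm with a two-finger parallel gripper is mounted at the origin on the work surface. World frame = base frame: x ahead of the robot, y to its left, z up, the work surface at z = 0. Lengths are in mm, angles in rad, forces in N, time in s.
With the tool pointing down it reaches from about 300 to 950 mm from the base axis. Payload 3.1 kg.
Tool frame: the origin (TCP) lies on the front face of the gripper's body, between the roots of the fingers; the fingertips stand arm.tip_reach ahead of it and the grasp point (between the pads) lies 54 mm ahead of it (arm.tip_reach is the distance from the TCP to the fingertips, in mm); z points along the fingers, y is the line along which they close (so a half turn about z gives the same grasp; the last joint's range is limited). The gripper opens to 85 mm and grips with 20 to 120 N. Pads are 22 mm wide; open, the fingers measure 114 mm over their backs; the gripper's body (76 mm by 85 mm) begins 54 mm behind the grasp point. The pads swing forward as they close: fully open they stand 13 mm farther back than shut.
Start: joints at [1.078, 0.308, 1.634, -0, 1.2, -0.07], TCP at [256.473, 569.96, 303.872] pointing down, gripper open.
Joint ranges: [-3.06, 3.06], [-0.79, 1.96], [0.05, 2.63], [-1.19, 4.34], [0.05, 2.64], [-2.94, 2.94]. Speed limits (rad/s): [2.79, 2.79, 3.14, 3.14, 3.14, 3.14].

## Interface

Orientations are given as a unit quaternion [x, y, z, w].
In Python, from plant import arm gives the robot as it stands.
- The arm moves only by the shell command python3 -m creep 'ROWS' [FORCE]. ROWS is JSON, a list of rows, each a list of 5 numbers: the finger opening in m, from 0 to 0.0854, then the shift along the tool's x, y, z in m, then the turn about the tool's z in degrees. A call has 1 to 10 rows; each row shifts and turns the commanded pose from where the row before left it, along the tool's axes as they then stand; what a row does not reach is not made up. A row lasts 1/12 s, in which the tool goes at most 41.7 mm and 7.16 degrees, less where a joint would pass 70% of its speed; a pose out of reach is approached as far as the arm can. A call is refused whole if a number of a shift passes 0.0417 or a number of a turn 7.16, either way. A call with a gripper value outside its range is refused whole. The fingers move at their own pace and stop on an object; FORCE is the grip in N (left out, the last holds). Time passes only in rows, so rows that do not move let the fingers close. It gives the time, the measured TCP pose, the force, the opening and the grip force at its end, in the units of the state.
- arm.read_state(): the state, without advancing time (a new reading comes with each control period).
- arm.grab_frame(name): name is "scene" or "top"; returns (picture, depth): 384x512x3 uint8, red, green, blue; 384x512 float32, mm along the optical axis (not along the pixel's ray), 0 where there is no reading.
- arm.camera_info(name): a dict with "fov_y" (degrees; the focal length in pixels is half the picture's height over the tangent of half this angle, whatever the lens; pixels are square), "cx", "cy" (the principal point, pixels), "dist_coeffs" ([k1, k2, p1, p2, k3] as OpenCV has them; the pictures are not rectified), "extrinsics" (4x4, takes a point from world to camera coordinates). Camera axes: x right, y up, looking along -z (the intrinsics and any distortion apply to the point x, -y, -z); pixel columns grow to the right and rows downward; lengths in mm; the calibration is good to about 2 mm. A picture is of the moment at which its call begins. camera_info takes no time and is no camera call.
- arm.job_done(): hands the job in; it is judged then, once.
Trained networks look in the newest picture that a camera, given by its name, has taken for a name from the list of things; names that differ only in an ending like _2 or _b are one class to them, and where a whole thing is asked for, a point or a joint stands for the part that bears it (a point fixed in the world has none). Each returns a list of dicts, best first, with "conf" (0 to 1); they miss things now and then, are a little off and sometimes report something else, mostly with a low value. They report only what shows in the picture. A call takes as long as a camera call.
- arm.trace(name, camera): "mask" (384x512 bool, what is visible of it).
- arm.mark_of(name, camera): "at" ([x, y, z] in mm, in the coordinates of the camera as it stood for that picture, good to about 4 mm: a listed point, or the origin of a listed thing).
The state is a dict: "t": time; "joints": joint angles; "joint_vel": joint speeds; "joint_torque": joint torques, N m; "tcp_pos": TCP position; "orientation": TCP orientation; "ft_force": force on the tool from outside, world axes, zero at the start; "wrist_torque": the same for the moment, N m; "width": finger opening in mm; "grasp_force": force on a finger pad.
Only numpy, scipy, OpenCV 4.12 (cv2) and the standard library are available. Lean on these libraries where they do the work, as an engineer would, in place of code of your own. Each camera call takes 0.05 s, during which the arm holds its last target. There are 200 camera calls.

## Task

Hang the three steel press rings from the bench rack on the tool panel's ring hook, lips outwards: the largest first against the back plate, then the middle one, then the smallest, each nested over the lip of the one behind it. Press each one home by hand as you hang it, before fetching the next: slide it back along the hook until there is no gap and the loose plug-in hook itself is hard up against the panel and gives no more, and finish with a firm but gentle push of about 10 N; never load rings or hook with more than 30 N. Leave the ball bearing on the rack and everything else on the bench alone.

Things in the scene. Friction and masses are not known exactly. Their poses are not given: they have to be found in the camera images.
- ring_l_c (a point): Loose steel press ring, the largest: 68 mm outside diameter, body 28 mm thick, bore 40 mm, 500 g (+-20 %). Front face (-x): lip, 45 mm diameter, 5 mm proud. Rear face (+x): recess, 48 mm diameter, 6 mm deep, fits over another ring's lip. Point: on the axis, mid-thickness of the body; x along the axis, out of the rear, z up at the start. Stands on edge on the rack, lip to the rack's -x.
- ring_m_c (a point): Loose steel press ring, the middle: 62 mm outside diameter, body 28 mm thick, bore 40 mm, 370 g (+-20 %). Front face (-x): lip, 45 mm diameter, 5 mm proud. Rear face (+x): recess, 48 mm diameter, 6 mm deep, fits over another ring's lip. Point: on the axis, mid-thickness of the body; x along the axis, out of the rear, z up at the start. Stands on edge on the rack, lip to the rack's -x.
- ring_s_c (a point): Loose steel press ring, the smallest: 56 mm outside diameter, body 28 mm thick, bore 40 mm, 250 g (+-20 %). Front face (-x): lip, 45 mm diameter, 5 mm proud. Rear face (+x): recess, 48 mm diameter, 6 mm deep, fits over another ring's lip. Point: on the axis, mid-thickness of the body; x along the axis, out of the rear, z up at the start. Stands on edge on the rack, lip to the rack's -x.
- hook_plate (a point): Round back plate of the hook, 60 mm diameter. Point: centre of its front face, level with a hanging ring's centre. -x points level out along the hook, z up. Plate and hook are one plug-in piece, loose in the panel: it slides in and out with about 2 N, up to 10 mm, found anywhere in that play. Ring 1 lies flat on the plate, centre 14 mm out; nested, ring 2 is at 42 mm, ring 3 at 70 mm.
- hook_root (a point): Moves with the plate. Where the hook rod's centre line leaves the back plate's face, 15 mm above the plate's centre point. Round steel rod, 10 mm thick, straight and level for 115 mm along this frame's -x, then bent up to the tip. A ring hangs with the top of its bore on the rod: its centre 15 mm below the rod's centre line.
- hook_tip (a point): Moves with the plate. Centre of the round end (radius 5 mm) of the hook's turned-up tip: 131 mm out from hook_root along -x and 11 mm higher.
- panel: Fixed upright perforated steel tool panel, 340 mm wide (y), 206 mm high, top lip and feet behind it. Origin: on the bench, under mid-width; -x points out of its front. The hook is in mid-width, rod 185 mm above the bench, so the panel's top is 21 mm above the rod. Small spanners hang flat on it, 85 mm or more to either side, within 25 mm of its face.
- rack: Fixed plywood rack, 298 x 90 mm, origin under its centre on the bench. Two level rods, 8 mm thick, along x at y = -15 and 15 mm, 30 mm above the bench. On them stand the three rings and a ball bearing, axes along x, at about x = -93, -31, 31 and 93 mm, in any order. End blocks at x = -134 and 134 mm, 42 mm high.
- bearing: Loose ball bearing, 52 mm diameter, 15 mm thick, 25 mm bore, standing on the rack among the rings; origin at its centre, x its axis. Not wanted: leave it there.
- wrench: Bystander, loose: open-ended spanner lying on the bench. Origin: the middle of its underside. Leave it alone.
- driver: Bystander, loose: screwdriver lying on the bench. Origin: the middle of its underside. Leave it alone.
- spray: Bystander, loose: spray can, 54 mm diameter, 190 mm high. Origin: the middle of its underside. Leave it alone.
- grease: Bystander, loose: grease jar, 70 mm diameter, 50 mm high. Origin: the middle of its underside. Leave it alone.
- mug: Bystander, loose: mug, 80 mm diameter, 90 mm high. Origin: the middle of its underside. Leave it alone.
- carton: Bystander, loose: small carton, 100 by 70 by 50 mm. Origin: the middle of its underside. Leave it alone.
- drift: Bystander, loose: brass drift standing on end, 28 mm diameter, 90 mm high. Origin: the middle of its underside. Leave it alone.

How it is judged:
By the outcome, as a careful person would: the job done as asked, in the order asked, and still so for the second after the job is handed in, with the robot touching nothing.
It also fails if it takes over 72 s, if anything falls off the work surface, if the arm or the gripper's body presses on something with over 40 N, if the wrist force passes 120 N, or if a joint passes its speed limit or range.

## Working session

There is one attempt and no reset: what is moved stays moved. The work goes in short steps, Python scripts to look and compute and a shell command to move; the robot and the scene stay as the last step left them, time stands still between calls to the robot, and variables do not carry over. Pictures are saved under pics/ and viewed, at most 10 in all, crops included, and the job is handed in when it is done.

```bash
ls; mkdir -p pics; cat > h.py <<'E'
import numpy as np, cv2
from plant import arm
from scipy.spatial.transform import Rotation as R
def cam2w(p,cam):
    T=np.linalg.inv(np.array(arm.camera_info(cam)["extrinsics"],float)); return T[:3,:3]@np.array(p)+T[:3,3]
def cloud(cam,depth):
    i=arm.camera_info(cam); f=192/np.tan(np.radians(i["fov_y"])/2)
    K=np.array([[f,0,i["cx"]],[0,f,i["cy"]],[0,0,1]])
    v,u=np.mgrid[0:384,0:512]
    n=cv2.undistortPoints(np.stack([u,v],-1).reshape(-1,1,2).astype(np.float64),K,np.array(i["dist_coeffs"],float)).reshape(384,512,2)
    P=np.stack([n[...,0]*depth,-n[...,1]*depth,-depth],-1)
    T=np.linalg.inv(np.array(i["extrinsics"],float))
    return P@T[:3,:3].T+T[:3,3]
E
python3 - <<'E'
from h import *
s=arm.read_state(); print(s, arm.tip_reach)
for c in("scene","top"):
    im,d=arm.grab_frame(c); cv2.imwrite(f"pics/{c}0.png",im[...,::-1]); np.save(f"{c}0.npy",d)
    print(c,{k:v for k,v in arm.camera_info(c).items() if k!="extrinsics"}, cam2w([0,0,0],c).round(0))
    for n in["ring_l_c","ring_m_c","ring_s_c","hook_plate","hook_root","hook_tip","panel","rack","bearing","wrench","driver","spray","grease","mug","carton","drift"]:
        print(n,[(round(r["conf"],2),cam2w(r["at"],c).round(0).tolist()) for r in arm.mark_of(n,c)[:2]])
E
```

```text
pics
{'t': 0.0, 'joints': array([ 1.07832781e+00,  3.08994356e-01,  1.63521488e+00, -4.44967849e-05,
        1.19968514e+00, -6.96473505e-02]), 'joint_vel': array([-1.35669410e-03, -1.02956535e-03, -1.38178621e-05, -1.07305935e-03,
        2.36406221e-03,  3.93957849e-04]), 'joint_torque': array([-4.15905752e-04, -4.15252769e+01, -2.76663172e+01, -1.82839035e-04,
        1.03741724e-02, -1.03715496e-05]), 'tcp_pos': array([256.1483674 , 569.37030068, 302.64001684]), 'orientation': array([ 2.09831236e-01,  9.77736942e-01, -1.11145167e-03, -2.99305273e-04]), 'ft_force': array([ 1.09108458, -0.11933234, -0.18450194]), 'wrist_torque': array([-0.0031811 , -0.04886267, -0.0622743 ]), 'grasp_force': 0.0, 'width': 85.32697290935506} 72.6
scene {'fov_y': 46.849589628036014, 'cx': 253.20609346060027, 'cy': 193.1334381368673, 'dist_coeffs': array([-0.0278814,  0.       ,  0.       ,  0.       ,  0.       ])} [1091.  302. 1054.]
ring_l_c [(0.92, [561.0, -176.0, 66.0])]
ring_m_c [(0.64, [583.0, -305.0, 67.0])]
ring_s_c [(0.69, [559.0, -122.0, 59.0])]
hook_plate [(0.56, [519.0, 302.0, 168.0]), (0.
[... 857 characters left out ...]
 [554.0, -121.0, 57.0])]
hook_plate [(0.82, [514.0, 300.0, 165.0])]
hook_root [(0.69, [520.0, 300.0, 187.0])]
hook_tip [(0.5, [543.0, 170.0, 198.0])]
panel [(0.91, [514.0, 314.0, -0.0])]
rack [(0.63, [566.0, -209.0, 0.0]), (0.47, [581.0, -302.0, 62.0])]
bearing [(0.56, [744.0, -259.0, -2.0]), (0.51, [573.0, -239.0, 57.0])]
wrench [(0.56, [464.0, 63.0, -0.0])]
driver [(0.83, [730.0, -47.0, 4.0])]
spray [(0.73, [757.0, 138.0, -2.0]), (0.21, [730.0, -47.0, -0.0])]
grease [(0.9, [745.0, -262.0, 0.0]), (0.43, [651.0, -421.0, -1.0])]
mug [(0.9, [645.0, -422.0, -2.0]), (0.21, [460.0, 63.0, 4.0])]
carton [(0.91, [408.0, -450.0, -0.0])]
drift [(0.56, [636.0, 74.0, 1.0]), (0.33, [410.0, -451.0, 0.0])]
```

View pics/scene0.png

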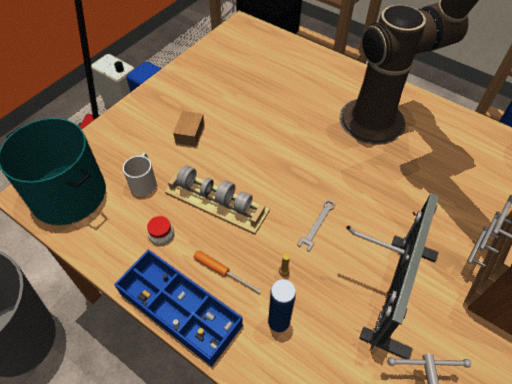

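View pics/top0.png

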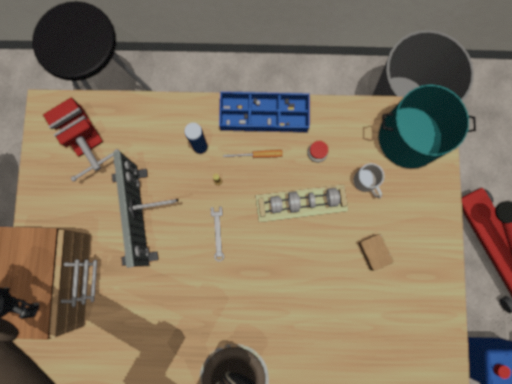

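The scene view shows the rack at about (217,198) px with the rings and bearing, and the panel at about (410,270), its hook pointing to (350,230). The top view agrees: rack (300,203), panel (130,208), hook tip (180,201). Next I'll measure ring sizes, lip side, and panel and rod yaw.

```bash
python3 - <<'E'
from h import *
for c in("scene","top"):
    im,d=arm.grab_frame(c); P=cloud(c,d); P[d==0]=np.nan
    if c=="scene": cv2.imwrite("pics/rack.png",cv2.resize(im[155:240,155:280],None,fx=6,fy=6,interpolation=cv2.INTER_CUBIC)[...,::-1])
    # rack frame guess
    a=np.array([25.,-183]);a/=np.hypot(*a); n=np.array([-a[1],a[0]])
    o=np.array([569.,-212])
    q=P[...,:2]-o; s=q@a; w=q@n; z=P[...,2]
    m=(abs(s)<125)&(abs(w)<60)&(z>45)&(z<120)
    print(c,"rack")
    for ce in(-93,-31,31,93):
        k=m&(abs(s-ce)<28)
        zz=z[k]; ss=s[k]; ww=w[k]; top=np.nanpercentile(zz,97)
        t=zz>top-6; r=zz>65
        print(ce,k.sum(),"top",top.round(1),"s-range of top",np.percentile(ss[t],[3,97]).round(1),"all s",np.percentile(ss[r],[1,99]).round(1),"w",np.percentile(ww,[1,50,99]).round(1),"w top",np.median(ww[t]).round(1))
    for nme in["ring_l_c","ring_m_c","ring_s_c","bearing"]:
        for r in arm.trace(nme,c)[:1]:
            k=r["mask"]&(d>0); print(nme,round(r["conf"],2),k.sum(),np.median(P[k],0).round(0),np.percentile(P[k][:,2],98).round(0))
    # panel top
    k=(z>195)&(z<215)&(P[...,1]>230)&(P[...,1]<400)&(P[...,0]>300)&(P[...,0]<720)
    pt=P[k]; vx,vy,x0,y0=cv2.fitLine(pt[:,:2].astype(np.float32),cv2.DIST_HUBER,0,.01,.01).ravel()
    dirn=np.array([vx,vy])*np.sign(vx); nn=np.array([-dirn[1],dirn[0]])
    al=(pt[:,:2]-[x0,y0])@dirn; ac=(pt[:,:2]-[x0,y0])@nn
    mid=np.array([x0,y0])+dirn*(np.percentile(al,.5)+np.percentile(al,99.5))/2
    print("panel top",len(pt),"yaw",np.degrees(np.arctan2(*dirn[::-1])),"mid",mid,"len",np.ptp(al),"across",np.percentile(ac,[2,98]),"z",np.median(pt[:,2]))
    # rod
    h0=np.array([516.,305]); q=P[...,:2]-h0; u=q@(-nn); v=q@dirn
    k=(u>15)&(u<115)&(abs(v)<25)&(z>150)&(z<220)
    pt=P[k]; vx,vy,x0,y0=cv2.fitLine(pt[:,:2].astype(np.float32),cv2.DIST_HUBER,0,.01,.01).ravel()
    print("rod",len(pt),"yaw",np.degrees(np.arctan2(vy,vx)),(x0,y0),"z",np.percentile(pt[:,2],[10,50,90]),"v",np.median(v[k]))
E
```

```text
scene rack
-93 249 top 88.1 s-range of top [-106.5  -80.2] all s [-107.3  -75.2] w [-27.4   7.9  25.7] w top -0.8
-31 351 top 99.9 s-range of top [-49.5 -22.5] all s [-50.5 -20.4] w [-32.2   7.4  32.6] w top 0.3
31 157 top 83.0 s-range of top [16.4 29.5] all s [15.9 30.4] w [-25.6   4.7  24.6] w top 2.5
93 284 top 93.6 s-range of top [ 75.5 102.3] all s [ 75.2 107.4] w [-27.6   9.   30.4] w top 1.3
ring_l_c 0.67 378 [ 570. -171.   81.] 100.0
ring_m_c 0.74 3986 [561. 326. 172.] 209.0
ring_s_c 0.72 589 [ 748. -251.   48.] 54.0
bearing 0.55 156 [ 575. -231.   68.] 83.0
panel top 1485 yaw 10.383566 mid [515.90646218 322.1104999 ] len 342.2479036488313 across [-19.67578195  10.90338374] z 206.54071153987172
rod 206 yaw -78.73615 (np.float32(532.0677), np.float32(243.01686)) z [185.27927349 189.15876124 191.74779731] v 4.5005975263679066
top rack
-93 177 top 87.9 s-range of top [-104.2  -79.1] all s [-105.5  -73.5] w [-29.4  -5.3  23.8] w top -4.1
-31 225 top 100.1 s-range of top [-48.2 -21.6] all s [-48.8 -15.8] w [-34.6  -4.6  30.2] w top -2.5
31 93 top 83.9 s-range of top [17.5 32. ] all s [17. 32.] w [-26.   -3.1  22.3] w top -0.9
93 198 top 94.9 s-range of top [ 78.6 103.1] all s [ 77.4 108.9] w [-30.7  -2.8  29.2] w top -0.6
ring_l_c 0.81 244 [ 561. -177.   89.] 101.0
ring_m_c 0.49 194 [ 580. -301.   86.] 95.0
ring_s_c 0.64 183 [ 551. -122.   80.] 88.0
panel top 947 yaw 10.527027 mid [514.7230292  322.44367734] len 340.4507921722435 across [-10.82176998  11.34298022] z 204.45246424689276
rod 118 yaw -79.75941 (np.float32(529.3561), np.float32(241.82385)) z [184.15370715 187.54368481 191.30113513] v 1.5506789281141233
```

View pics/rack.png

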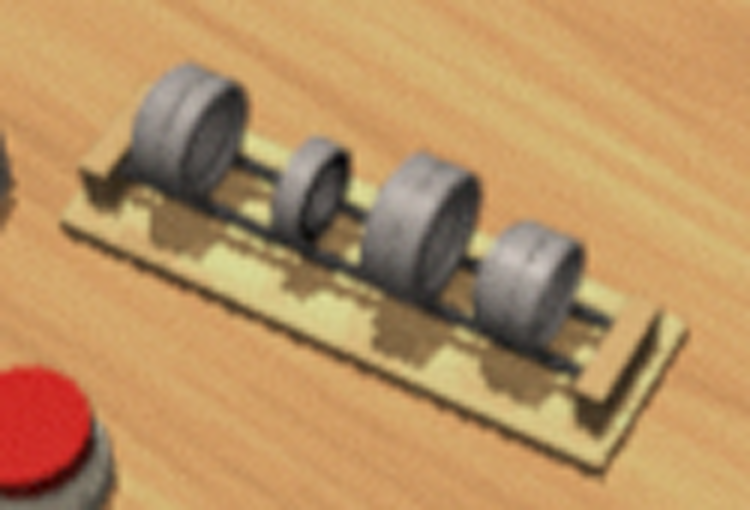

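Masks and top heights (88, 100, 83, 94 mm) give the order from +y as S, L, bearing, M. All lips face -y, which is also the way they must face on the hook. The panel's yaw is 10.45° and the rod runs along its mid-width. I start moving now: raise, turn, then traverse.

```bash
cat > go.py <<'E'
# usage: go.py x y z yaw(tool x, deg): remaining shift in the tool axes (mm) and turn (deg)
import sys; from h import *
s=arm.read_state(); t=np.array([float(v) for v in sys.argv[1:4]]); yaw=float(sys.argv[4])
Rm=R.from_quat(s["orientation"]); M=Rm.as_matrix(); cy=np.degrees(np.arctan2(M[1,0],M[0,0]))
a=np.radians(yaw); X=np.array([np.cos(a),np.sin(a),0]);Y=np.array([np.sin(a),-np.cos(a),0]); d=t-s["tcp_pos"]
print("t",round(s["t"],2),"tcp",s["tcp_pos"].round(1),"yaw",cy.round(2),"tilt",np.degrees(M[:2,2]).round(2),"F",s["ft_force"].round(1),"w",round(s["width"],1),"g",round(s["grasp_force"],1))
print("to go now-axes",(M.T@d).round(1),"| target-yaw axes",[round(float(d@X),1),round(float(d@Y),1),round(-float(d[2]),1)],"turn",round((cy-yaw+180)%360-180,2))
E
python3 -m creep '[[0.085,0,0,-0.012,7.14],[0.085,0,0,-0.012,7.14],[0.085,0,0,-0.012,7.14],[0.085,0,0,-0.012,7.14],[0.085,0,0,-0.012,7.14],[0.085,0,0,-0.012,7.14],[0.085,0,0,-0.012,7.14],[0.085,0,0,-0.012,7.14]]' 40
python3 go.py 563.1 -177 250 98.7
```

```text
t: 2.87
tcp_pos: [256.5, 569.9, 400.4]
orientation: [0.654, 0.756, -0.0, 0.0]
ft_force: [-0.7, 0.6, -0.7]
width: 85.1
grasp_force: 0.0
t 2.87 tcp [256.5 569.9 400.4] yaw 98.3 tilt [-0. -0.] F [-0.7  0.6 -0.7] w 85.1 g 0.0
to go now-axes [-783.3  195.6  150.5] | target-yaw axes [-784.7, 190.1, 150.4] turn -0.4
```

```bash

python3 -m creep '[[0.085,-0.0392,0.0098,0,-0.4],[0.085,-0.0392,0.0095,0,0],[0.085,-0.0392,0.0095,0,0],[0.085,-0.0392,0.0095,0,0],[0.085,-0.0392,0.0095,0,0],[0.085,-0.0392,0.0095,0,0],[0.085,-0.0392,0.0095,0,0],[0.085,-0.0392,0.0095,0,0],[0.085,-0.0392,0.0095,0,0],[0.085,-0.0392,0.0095,0,0]]'
python3 -m creep '[[0.085,-0.0392,0.0095,0,0],[0.085,-0.0392,0.0095,0,0],[0.085,-0.0392,0.0095,0,0],[0.085,-0.0392,0.0095,0.01,0],[0.085,-0.0392,0.0095,0.01,0],[0.085,-0.0392,0.0095,0.01,0],[0.085,-0.0392,0.0095,0.01,0],[0.085,-0.0392,0.0095,0.01,0],[0.085,-0.0392,0.0095,0.01,0],[0.085,-0.0392,0.0095,0.01,0]]'
python3 go.py 563.1 -177 115 98.7
```

```text
t: 3.7
tcp_pos: [412.2, 195.9, 400.3]
orientation: [0.649, 0.761, 0.001, 0.0]
ft_force: [-0.2, -0.4, -0.7]
width: 85.2
grasp_force: 0.0
t: 4.53
tcp_pos: [567.9, -176.5, 329.5]
orientation: [0.649, 0.761, 0.0, 0.0]
ft_force: [1.4, -0.3, 0.3]
width: 85.2
grasp_force: 0.0
t 4.53 tcp [ 567.9 -176.5  329.5] yaw 99.03 tilt [0.02 0.  ] F [ 1.4 -0.3  0.3] w 85.2 g 0.0
to go now-axes [  0.3  -5.  214.5] | target-yaw axes [0.2, -4.9, 214.5] turn 0.33
```

```bash

python3 -m creep '[[0.085,0,-0.005,0.035,0.3],[0.085,0,0,0.035,0],[0.085,0,0,0.035,0],[0.085,0,0,0.035,0],[0.085,0,0,0.03,0],[0.085,0,0,0.02,0],[0.085,0,0,0.015,0],[0.085,0,0,0.0095,0],[0.085,0,0,0,0]]'
python3 go.py 563.1 -177 115 98.7
python3 -m creep '[[0.06,0,0,0,0],[0.06,0,0,0,0],[0.06,0,0,0,0],[0.06,0,0,0,0],[0.06,0,0,0,0]]' 50
python3 go.py 563.1 -177 250 98.7
```

```text
t: 5.28
tcp_pos: [561.0, -174.6, 112.9]
orientation: [0.651, 0.759, -0.001, -0.002]
ft_force: [-0.3, 0.2, 0.1]
width: 85.1
grasp_force: 0.0
t 5.28 tcp [ 561.  -174.6  112.9] yaw 98.75 tilt [-0.25  0.1 ] F [-0.3  0.2  0.1] w 85.1 g 0.0
to go now-axes [-2.6  1.7 -2.1] | target-yaw axes [-2.6, 1.7, -2.1] turn 0.05
t: 5.7
tcp_pos: [561.6, -175.6, 117.0]
orientation: [0.651, 0.759, -0.001, -0.001]
ft_force: [-5.7, -0.9, 3.7]
width: 66.1
grasp_force: 57.7
t 5.7 tcp [ 561.6 -175.6  117. ] yaw 98.8 tilt [-0.16 -0.03] F [-5.7 -0.9  3.7] w 66.1 g 57.7
to go now-axes [  -1.6    0.9 -133. ] | target-yaw axes [-1.6, 1.3, -133.0] turn 0.1
```

```bash

python3 -m creep '[[0.06,0,0,-0.01,0],[0.06,0,0,-0.02,0],[0.06,0,0,-0.03,0],[0.06,0,0,-0.03,0],[0.06,0,0,-0.025,0],[0.06,0,0,-0.0106,-1.65]]'
python3 -m creep '[[0.06,0.015,0.003,0,0],[0.06,0.03,0.0045,0,0],[0.06,0.038,0.0055,0,0],[0.06,0.038,0.0055,0,0],[0.06,0.038,0.0055,0,0],[0.06,0.038,0.0055,0,0],[0.06,0.038,0.0055,0,0],[0.06,0.034,0.005,0,0],[0.06,0.02,0.003,0,0],[0.06,0.015,0.002,0,0]]'
python3 -m creep '[[0.06,0,0,0,0],[0.06,0,0,0,0]]'
python3 go.py 550.6 131.6 242.6 100.45
python3 - <<'E'
from h import *
im,d=arm.grab_frame("scene"); cv2.imwrite("pics/a1.png",cv2.resize(im[130:330,250:480],None,fx=3,fy=3,interpolation=cv2.INTER_CUBIC)[...,::-1])
E
```

```text
t: 6.2
tcp_pos: [565.1, -175.9, 247.0]
orientation: [0.64, 0.768, 0.002, 0.005]
ft_force: [1.5, -0.8, -3.8]
width: 65.9
grasp_force: 58.1
t: 7.03
tcp_pos: [550.7, 135.3, 240.9]
orientation: [0.639, 0.769, 0.0, -0.001]
ft_force: [0.2, -0.3, -4.7]
width: 65.9
grasp_force: 58.0
t: 7.2
tcp_pos: [551.1, 133.2, 240.8]
orientation: [0.639, 0.769, -0.0, -0.0]
ft_force: [0.1, 0.5, -4.3]
width: 66.2
grasp_force: 58.0
t 7.2 tcp [551.1 133.2 240.8] yaw 100.54 tilt [-0.03 -0.01] F [ 0.1  0.5 -4.3] w 66.2 g 58.0
to go now-axes [-1.5 -0.8 -1.8] | target-yaw axes [-1.5, -0.8, -1.8] turn 0.09
```

View pics/a1.png

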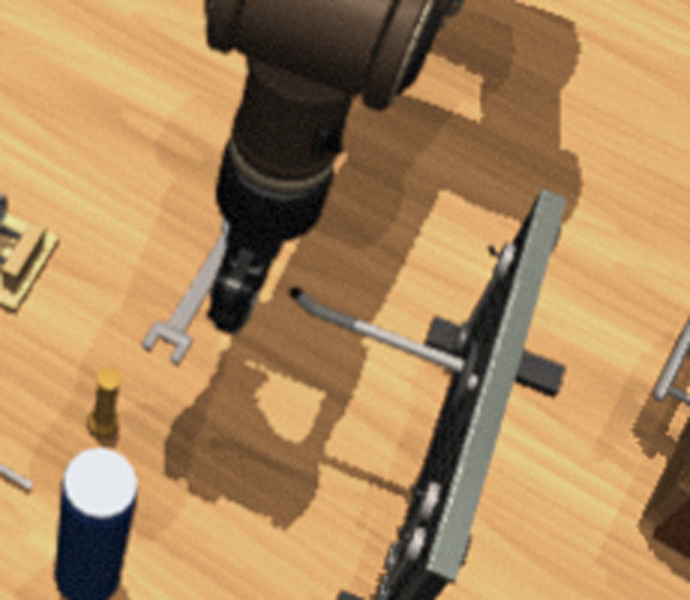

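```bash

python3 -m creep '[[0.06,0.016,0,0,0],[0.06,0.016,0,0,0],[0.06,0.016,0,0,0],[0.06,0.016,0,0,0],[0.06,0.014,0,0,0],[0.06,0,0,0,0]]'
python3 -m creep '[[0.06,0,0,0.005,0],[0.06,0,0,0.004,0],[0.06,0,0,0.003,0],[0.06,0,0,0,0]]'
python3 go.py 522 287 222 100.45
```

```text
t: 7.75
tcp_pos: [537.5, 210.0, 241.0]
orientation: [0.64, 0.768, 0.0, -0.001]
ft_force: [-0.2, 0.3, -5.0]
width: 65.8
grasp_force: 58.0
t: 8.08
tcp_pos: [537.2, 207.6, 227.5]
orientation: [0.64, 0.768, -0.001, -0.001]
ft_force: [-0.2, 0.5, -4.7]
width: 66.0
grasp_force: 57.9
t 8.08 tcp [537.2 207.6 227.5] yaw 100.35 tilt [-0.14 -0.06] F [-0.2  0.5 -4.7] w 66.0 g 57.9
to go now-axes [80.9 -0.7  5.5] | target-yaw axes [80.9, -0.6, 5.5] turn -0.1
```

```bash

python3 -m creep '[[0.06,0.015,0,0.0005,0],[0.06,0.015,0,0,0],[0.06,0.015,0,0,0],[0.06,0.012,0,0,0],[0.06,0.008,0,0,0],[0.06,0,0,0,0]]'
python3 -m creep '[[0.06,0,0,0.0015,0],[0.06,0,0,0,0]]'
python3 -m creep '[[0.06,0,0,0.0015,0],[0.06,0,0,0,0]]'
python3 -m creep '[[0.06,0,0,0.0010,0],[0.06,0,0,0,0]]'
python3 go.py 522 287 222 100.45
```

```text
t: 8.58
tcp_pos: [525.9, 273.8, 228.5]
orientation: [0.64, 0.769, 0.0, -0.0]
ft_force: [0.1, 0.4, -4.9]
width: 66.0
grasp_force: 58.0
t: 8.75
tcp_pos: [526.0, 271.9, 226.6]
orientation: [0.64, 0.768, -0.001, 0.0]
ft_force: [-0.3, -0.2, -4.4]
width: 66.2
grasp_force: 58.0
t: 8.92
tcp_pos: [526.1, 271.8, 225.1]
orientation: [0.64, 0.768, -0.0, -0.0]
ft_force: [-0.1, -0.6, -4.3]
width: 66.2
grasp_force: 58.0
t: 9.08
tcp_pos: [526.1, 272.1, 224.2]
orientation: [0.64, 0.768, -0.0, -0.0]
ft_force: [-0.1, 0.7, -5.1]
width: 66.2
grasp_force: 58.0
t 9.08 tcp [526.1 272.1 224.2] yaw 100.37 tilt [-0.02 -0.01] F [-0.1  0.7 -5.1] w 66.2 g 58.0
to go now-axes [15.4 -1.4  2.2] | target-yaw axes [15.4, -1.4, 2.2] turn -0.08
```

```bash

for i in 1; do :; done
python3 -m creep '[[0.06,0,0,0.001,0],[0.06,0,0,0,0]]' | egrep 'pos|force'
python3 -m creep '[[0.06,0,0,0.001,0],[0.06,0,0,0,0]]' | egrep 'pos|force'
python3 -m creep '[[0.06,0,0,0.0005,0],[0.06,0,0,0,0]]' | egrep 'pos|force'
python3 -m creep '[[0.06,0,0,0.0005,0],[0.06,0,0,0,0]]' | egrep 'pos|force'
```

```text
tcp_pos: [526.1, 272.4, 223.3]
ft_force: [-0.1, 0.6, -4.3]
grasp_force: 58.0
tcp_pos: [526.3, 272.6, 222.6]
ft_force: [-0.8, -0.4, -4.3]
grasp_force: 58.1
tcp_pos: [526.3, 272.6, 222.5]
ft_force: [-0.9, -1.2, -1.1]
grasp_force: 58.3
tcp_pos: [526.3, 272.6, 222.4]
ft_force: [-2.9, -2.0, 1.8]
grasp_force: 58.7
```

```bash

python3 -m creep '[[0.06,0,-0.002,-0.0005,0],[0.06,0,0,0,0]]' | egrep 'pos|ft_'
python3 -m creep '[[0.06,0,-0.002,0.0002,0],[0.06,0,0,0,0]]' | egrep 'pos|ft_'
python3 -m creep '[[0.06,0,-0.002,0.0002,0],[0.06,0,0,0,0]]' | egrep 'pos|ft_'
python3 go.py 522 287 222 100.45
```

```text
tcp_pos: [524.6, 272.4, 222.4]
ft_force: [1.0, 0.1, -0.7]
tcp_pos: [523.1, 272.2, 222.4]
ft_force: [2.0, 0.4, -0.2]
tcp_pos: [521.1, 271.8, 222.4]
ft_force: [3.6, 1.6, 1.4]
t 10.25 tcp [521.1 271.8 222.4] yaw 100.41 tilt [0.16 0.06] F [3.6 1.6 1.4] w 65.7 g 58.6
to go now-axes [14.8  3.6  0.4] | target-yaw axes [14.8, 3.7, 0.4] turn -0.04
```

```bash

python3 -m creep '[[0.06,0,0.0034,-0.0012,0],[0.06,0.002,0,0.0,0],[0.06,0.002,0,0.0,0]]' | egrep 'pos|ft_'
python3 -m creep '[[0.06,0.002,0,0,0],[0.06,0.002,0,0,0],[0.06,0,0,0,0]]' | egrep 'pos|ft_'
python3 -m creep '[[0.06,0.002,0,0,0],[0.06,0.001,0,0,0],[0.06,0,0,0,0]]' | egrep 'pos|ft_'
python3 go.py 522 287 222 100.45
```

```text
tcp_pos: [521.9, 275.3, 222.4]
ft_force: [-2.9, -2.3, 2.9]
tcp_pos: [521.1, 280.1, 222.4]
ft_force: [-4.4, -2.0, 1.3]
tcp_pos: [521.8, 283.2, 222.4]
ft_force: [-0.5, -1.9, -1.3]
t 11.0 tcp [521.8 283.2 222.4] yaw 100.41 tilt [0.05 0.03] F [-0.5 -1.9 -1.3] w 65.8 g 58.4
to go now-axes [3.7 0.9 0.4] | target-yaw axes [3.7, 0.9, 0.4] turn -0.04
```

```bash

python3 -m creep '[[0.06,0.002,0,0,0],[0.06,0.001,0,0,0],[0.06,0,0,0,0]]' | egrep 'pos|ft_'
python3 -m creep '[[0.06,0.002,0,0,0],[0.06,0.001,0,0,0],[0.06,0,0,0,0]]' | egrep 'pos|ft_'
python3 -m creep '[[0.06,0.001,0,0,0],[0.06,0.001,0,0,0],[0.06,0,0,0,0]]' | egrep 'pos|ft_'
python3 go.py 522 287 222 100.45
```

```text
tcp_pos: [521.2, 286.4, 222.5]
ft_force: [1.2, -1.0, -3.5]
tcp_pos: [520.3, 289.2, 222.5]
ft_force: [1.1, 0.9, -3.9]
tcp_pos: [519.8, 291.1, 222.5]
ft_force: [-0.5, -0.2, -4.1]
t 11.75 tcp [519.8 291.1 222.5] yaw 100.41 tilt [-0.04  0.01] F [-0.5 -0.2 -4.1] w 65.8 g 58.1
to go now-axes [-4.4  1.4  0.5] | target-yaw axes [-4.4, 1.4, 0.5] turn -0.04
```

```bash

python3 -m creep '[[0.06,0.0015,0,0,0],[0.06,0.0015,0,0,0],[0.06,0,0,0,0]]' | egrep 'pos|ft_'
python3 -m creep '[[0.06,0.001,0,0,0],[0.06,0.001,0,0,0],[0.06,0,0,0,0]]' | egrep 'pos|ft_'
python3 -m creep '[[0.06,0.001,0,0,0],[0.06,0.001,0,0,0],[0.06,0,0,0,0]]' | egrep 'pos|ft_'
```

```text
tcp_pos: [519.4, 294.1, 222.6]
ft_force: [0.2, -0.1, -5.3]
tcp_pos: [519.1, 295.6, 222.6]
ft_force: [0.1, -1.5, -4.5]
tcp_pos: [519.1, 295.9, 222.6]
ft_force: [1.0, -6.0, -3.9]
```

```bash
python3 - <<'E'
from h import *
im,d=arm.grab_frame("scene"); cv2.imwrite("pics/a2.png",cv2.resize(im[160:320,330:480],None,fx=3.7,fy=3.7,interpolation=cv2.INTER_CUBIC)[...,::-1])
E
```

```text
(no output)
```

View pics/a2.png

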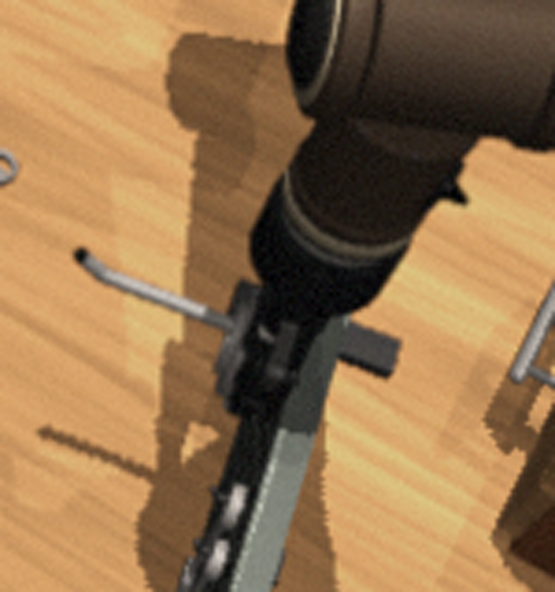

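```bash

python3 -m creep '[[0.06,0.001,0,0,0],[0.06,0,0,0,0],[0.06,0,0,0,0]]' | egrep 'pos|ft_'
python3 -m creep '[[0.06,0.001,0,0,0],[0.06,0,0,0,0],[0.06,0,0,0,0]]' | egrep 'pos|ft_'
```

```text
tcp_pos: [519.1, 296.1, 222.6]
ft_force: [-0.0, -8.6, -2.8]
tcp_pos: [519.1, 296.2, 222.6]
ft_force: [1.2, -10.6, -2.1]
```

```bash

python3 -m creep '[[0.06,-0.0035,0,0,0],[0.06,0,0,0,0]]' | egrep 'pos|ft_'
python3 -m creep '[[0.085,0,0,0,0],[0.085,0,0,0,0],[0.085,0,0,0,0],[0.085,0,0,0,0]]' | egrep 'pos|ft_|wid'
python3 -m creep '[[0.085,0,0,-0.005,0],[0.085,0,0,-0.015,0],[0.085,0,0,-0.02,0],[0.085,0,0,-0.02,0],[0.085,0,0,-0.02,0],[0.085,-0.01,0,-0.02,0],[0.085,-0.03,0,0,0],[0.085,-0.04,0,0,0],[0.085,-0.04,0,0,0]]' | egrep 'pos|ft_'
python3 go.py 581.5 -301.7 250 98.7
python3 - <<'E'
from h import *
im,d=arm.grab_frame("scene"); cv2.imwrite("pics/a3.png",cv2.resize(im[190:300,330:450],None,fx=5,fy=5,interpolation=cv2.INTER_CUBIC)[...,::-1])
np.save("a3.npy",cloud("scene",d))
E
```

```text
tcp_pos: [519.3, 295.7, 222.7]
ft_force: [1.0, -3.0, -5.1]
tcp_pos: [519.7, 297.0, 223.9]
ft_force: [-0.1, -0.5, -0.5]
width: 84.9
tcp_pos: [541.1, 178.1, 324.4]
ft_force: [1.3, 0.2, -0.6]
t 14.3 tcp [541.1 178.1 324.4] yaw 100.57 tilt [0.16 0.05] F [ 1.3  0.2 -0.6] w 84.5 g 0.0
to go now-axes [-479.1  -48.6   74.1] | target-yaw axes [-480.4, -32.7, 74.4] turn 1.87
```

View pics/a3.png

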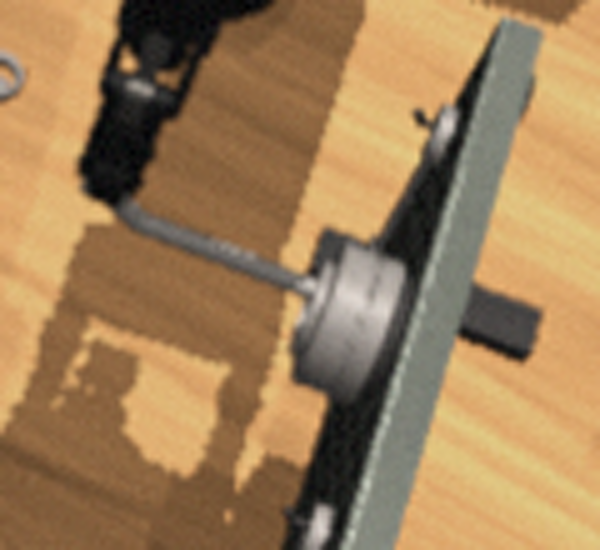

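Ring L hangs flat against the plate at (350,310) px in the crop, with its lip outwards. Next is ring M.

```bash

python3 -m creep '[[0.085,0,0,0,1.87],[0.085,-0.04,-0.0028,0,0],[0.085,-0.04,-0.0028,0,0],[0.085,-0.04,-0.0028,0,0],[0.085,-0.04,-0.0028,0,0],[0.085,-0.04,-0.0028,0,0],[0.085,-0.04,-0.0028,0,0],[0.085,-0.04,-0.0028,0.01,0],[0.085,-0.04,-0.0028,0.02,0],[0.085,-0.04,-0.0028,0.02,0]]' | egrep 'pos'
python3 -m creep '[[0.085,-0.04,-0.0028,0.02,0],[0.085,-0.035,-0.0028,0.01,0],[0.085,-0.025,-0.002,0,0],[0.085,-0.01,0,0,0],[0.085,0,0,0,0],[0.085,0,0,0,0]]' | egrep 'pos'
python3 go.py 581 -301.5 112.5 98.7
```

```text
tcp_pos: [569.8, -178.0, 277.0]
tcp_pos: [577.9, -282.7, 247.6]
t 15.68 tcp [ 577.9 -282.7  247.6] yaw 98.49 tilt [0.05 0.04] F [0.7 0.5 0.5] w 85.4 g 0.0
to go now-axes [-19.2   0.2 135.1] | target-yaw axes [-19.1, 0.2, 135.1] turn -0.21
```

```bash

python3 -m creep '[[0.085,-0.0191,0,0.02,-0.2],[0.085,0,0,0.035,0],[0.085,0,0,0.035,0],[0.085,0,0,0.025,0],[0.085,0,0,0.015,0],[0.085,0,0,0.005,0],[0.085,0,0,0,0],[0.085,0,0,0,0]]' | egrep pos
python3 go.py 581 -301.5 112.5 98.7
```

```text
tcp_pos: [581.6, -301.7, 113.7]
t 16.35 tcp [ 581.6 -301.7  113.7] yaw 98.8 tilt [ 0.13 -0.07] F [0.9 0.7 0.7] w 84.8 g 0.0
to go now-axes [ 0.3 -0.6  1.2] | target-yaw axes [0.3, -0.6, 1.2] turn 0.1
```

```bash

python3 -m creep '[[0.055,0,0,0,0],[0.055,0,0,0,0],[0.055,0,0,0,0],[0.055,0,0,0,0],[0.055,0,0,0,0]]' 50
python3 go.py 550.4 132 243 100.45
python3 -m creep '[[0.055,0,0,-0.01,0],[0.055,0,0,-0.02,0],[0.055,0,0,-0.03,0],[0.055,0,0,-0.03,0],[0.055,0,0,-0.025,0],[0.055,0,0,-0.0143,-1.65]]' | egrep 'pos|ft_|wid'
python3 -m creep '[[0.055,0.015,0.002,0,0],[0.055,0.03,0.0035,0,0],[0.055,0.038,0.0042,0,0],[0.055,0.038,0.0042,0,0],[0.055,0.038,0.0042,0,0],[0.055,0.038,0.0042,0,0],[0.055,0.038,0.0042,0,0],[0.055,0.038,0.0042,0,0],[0.055,0.038,0.0042,0,0],[0.055,0.038,0.0042,0,0]]' | egrep 'pos|ft_|wid'
python3 -m creep '[[0.055,0.038,0.0042,0,0],[0.055,0.03,0.0035,0,0],[0.055,0.015,0.0015,0,0],[0.055,0,0,0,0],[0.055,0,0,0,0]]' | egrep 'pos|ft_|wid'
python3 go.py 550.4 132 243 100.45
```

```text
t: 16.77
tcp_pos: [579.9, -303.0, 114.8]
orientation: [0.651, 0.759, -0.001, 0.0]
ft_force: [-5.4, 1.1, 7.8]
width: 60.2
grasp_force: 54.9
t 16.77 tcp [ 579.9 -303.   114.8] yaw 98.76 tilt [-0.06 -0.09] F [-5.4  1.1  7.8] w 60.2 g 54.9
to go now-axes [ 434.3   36.9 -128.8] | target-yaw axes [433.2, 49.9, -128.2] turn -1.69
tcp_pos: [581.9, -302.8, 246.3]
ft_force: [0.3, -0.2, -3.1]
width: 60.1
tcp_pos: [554.1, 50.9, 240.5]
ft_force: [-0.2, 0.7, -2.5]
width: 60.6
tcp_pos: [548.6, 132.9, 240.5]
ft_force: [0.5, -0.9, -3.2]
width: 60.1
t 18.52 tcp [548.6 132.9 240.5] yaw 100.52 tilt [-0.1  -0.02] F [ 0.5 -0.9 -3.2] w 60.1 g 55.6
to go now-axes [-1.2  1.6 -2.5] | target-yaw axes [-1.2, 1.6, -2.5] turn 0.07
```

```bash

python3 -m creep '[[0.055,0.018,0.0016,-0.003,0],[0.055,0.02,0,0,0],[0.055,0.02,0,0,0],[0.055,0.02,0,0,0],[0.055,0.018,0,0,0],[0.055,0.006,0,0.005,0],[0.055,0,0,0.006,0],[0.055,0,0,0.004,0],[0.055,0,0,0.002,0],[0.055,0,0,0,0]]' | egrep 'pos|ft_|wid'
python3 go.py 531.7 233 225.6 100.45
```

```text
tcp_pos: [532.7, 230.7, 225.9]
ft_force: [-0.1, 0.2, -3.7]
width: 60.3
t 19.35 tcp [532.7 230.7 225.9] yaw 100.3 tilt [-0.13 -0.08] F [-0.1  0.2 -3.7] w 60.3 g 55.7
to go now-axes [ 2.4 -0.6  0.3] | target-yaw axes [2.4, -0.6, 0.3] turn -0.15
```

```bash

python3 -m creep '[[0.055,0,0.003,0,0],[0.055,0,0.002,0,0],[0.055,0,0,0,0]]' | egrep 'pos|ft_'
python3 -m creep '[[0.055,0,0.001,0,0],[0.055,0,0.001,0,0],[0.055,0,0,0,0]]' | egrep 'pos|ft_'
python3 -m creep '[[0.055,0,0.001,0,0],[0.055,0,0.001,0,0],[0.055,0,0,0,0]]' | egrep 'pos|ft_'
python3 -m creep '[[0.055,0,-0.006,0,0],[0.055,0,-0.006,0,0],[0.055,0,-0.002,0,0],[0.055,0,0,0,0]]' | egrep 'pos|ft_'
python3 -m creep '[[0.055,0,-0.001,0,0],[0.055,0,-0.001,0,0],[0.055,0,0,0,0]]' | egrep 'pos|ft_'
python3 -m creep '[[0.055,0,-0.001,0,0],[0.055,0,-0.001,0,0],[0.055,0,0,0,0]]' | egrep 'pos|ft_'
```

```text
tcp_pos: [539.1, 232.9, 227.8]
ft_force: [-0.1, 0.4, -3.6]
tcp_pos: [540.3, 233.6, 227.5]
ft_force: [-0.8, 0.4, -3.7]
tcp_pos: [540.9, 233.7, 227.2]
ft_force: [-3.6, -1.9, 0.1]
tcp_pos: [527.5, 231.3, 227.1]
ft_force: [-0.2, -0.7, -2.8]
tcp_pos: [526.3, 231.0, 227.3]
ft_force: [-0.4, -0.3, -2.9]
tcp_pos: [524.1, 230.6, 227.2]
ft_force: [0.1, -0.1, -3.2]
```

```bash

python3 -m creep '[[0.055,0,-0.001,0,0],[0.055,0,-0.001,0,0],[0.055,0,0,0,0]]' | egrep 'pos|ft_'
python3 -m creep '[[0.055,0,-0.001,0,0],[0.055,0,-0.001,0,0],[0.055,0,0,0,0]]' | egrep 'pos|ft_'
python3 go.py 531.7 233 225.6 100.45
```

```text
tcp_pos: [522.1, 230.2, 227.2]
ft_force: [-0.2, -1.2, -3.1]
tcp_pos: [520.7, 230.0, 227.6]
ft_force: [0.1, 0.2, -3.1]
t 21.43 tcp [520.7 230.  227.6] yaw 100.39 tilt [0.08 0.02] F [ 0.1  0.2 -3.1] w 60.1 g 55.7
to go now-axes [ 1.  11.4  2. ] | target-yaw axes [0.9, 11.4, 2.0] turn -0.06
```

```bash

python3 -m creep '[[0.055,0,-0.001,0,0],[0.055,0,0,0,0]]' | egrep 'pos|ft_'
python3 -m creep '[[0.055,0,-0.001,0,0],[0.055,0,0,0,0]]' | egrep 'pos|ft_'
python3 -m creep '[[0.055,0,-0.001,0,0],[0.055,0,0,0,0]]' | egrep 'pos|ft_'
python3 go.py 531.7 233 225.6 100.45
```

```text
tcp_pos: [520.2, 229.9, 227.9]
ft_force: [3.6, 0.2, -2.1]
tcp_pos: [519.8, 229.9, 228.2]
ft_force: [5.4, 0.7, -2.4]
tcp_pos: [519.3, 229.8, 228.5]
ft_force: [6.3, 1.9, -1.3]
t 21.93 tcp [519.3 229.8 228.5] yaw 100.39 tilt [0.32 0.08] F [ 6.3  1.9 -1.3] w 60.0 g 55.8
to go now-axes [ 0.9 12.7  3. ] | target-yaw axes [0.9, 12.8, 2.9] turn -0.06
```

```bash

python3 -m creep '[[0.055,0,0.006,0,0],[0.055,0,0.006,0,0],[0.055,0,0,0.002,0],[0.055,0,0,0,0],[0.055,0,0,0,0]]' | egrep 'pos|ft_'
python3 go.py 531.4 229.3 223.6 100.45
```

```text
tcp_pos: [528.2, 231.3, 224.2]
ft_force: [0.2, -0.2, -2.5]
t 22.35 tcp [528.2 231.3 224.2] yaw 100.38 tilt [-0.18 -0.05] F [ 0.2 -0.2 -2.5] w 60.0 g 55.6
to go now-axes [-2.5  2.8  0.6] | target-yaw axes [-2.5, 2.8, 0.6] turn -0.07
```

```bash

python3 -m creep '[[0.055,0,0.0027,0,0],[0.055,0.008,0,0,0],[0.055,0.008,0,0,0],[0.055,0.004,0,0,0],[0.055,0.002,0,0,0],[0.055,0,0,0,0],[0.055,0,0,0,0]]' | egrep 'pos|ft_'
python3 -m creep '[[0.055,0,0,0.0005,0],[0.055,0,0,0,0],[0.055,0,0,0,0]]' | egrep 'pos|ft_'
python3 go.py 526.7 255 223.6 100.45
```

```text
tcp_pos: [527.7, 253.9, 225.3]
ft_force: [0.3, -0.4, -3.5]
tcp_pos: [527.9, 253.4, 224.7]
ft_force: [-0.4, 1.0, -2.6]
t 23.18 tcp [527.9 253.4 224.7] yaw 100.37 tilt [-0.01 -0.01] F [-0.4  1.  -2.6] w 59.9 g 55.6
to go now-axes [ 1.8 -0.9  1.1] | target-yaw axes [1.8, -0.9, 1.1] turn -0.08
```

```bash

python3 -m creep '[[0.055,0,-0.001,0.001,0],[0.055,0,0,0,0],[0.055,0,0,0,0]]' | egrep 'pos|ft_'
python3 -m creep '[[0.055,0,0,0.0006,0],[0.055,0,0,0,0],[0.055,0,0,0,0]]' | egrep 'pos|ft_'
python3 -m creep '[[0.055,0,0,0.0005,0],[0.055,0,0,0,0],[0.055,0,0,0,0]]' | egrep 'pos|ft_'
python3 go.py 526.7 255 223.6 100.45
```

```text
tcp_pos: [526.8, 253.3, 223.7]
ft_force: [0.7, 0.6, -2.7]
tcp_pos: [526.9, 253.4, 223.5]
ft_force: [-1.6, -1.1, 0.2]
tcp_pos: [527.0, 253.4, 223.5]
ft_force: [-2.3, -2.6, 5.1]
t 23.93 tcp [527.  253.4 223.5] yaw 100.39 tilt [ 0.01 -0.01] F [-2.3 -2.6  5.1] w 60.1 g 56.5
to go now-axes [ 1.6  0.  -0.1] | target-yaw axes [1.6, 0.0, -0.1] turn -0.06
```

```bash

python3 -m creep '[[0.055,0,0,-0.0008,0],[0.055,0.002,0,0,0],[0.055,0.002,0,0,0],[0.055,0,0,0,0]]' | egrep 'pos|ft_'
python3 -m creep '[[0.055,0.0015,0,0,0],[0.055,0.0015,0,0,0],[0.055,0,0,0,0]]' | egrep 'pos|ft_'
python3 -m creep '[[0.055,0.001,0,0,0],[0.055,0.001,0,0,0],[0.055,0,0,0,0]]' | egrep 'pos|ft_'
python3 go.py 524.6 266 223.6 100.45
```

```text
tcp_pos: [526.7, 257.7, 223.5]
ft_force: [0.2, -1.2, 0.2]
tcp_pos: [525.9, 260.7, 223.6]
ft_force: [0.9, -2.8, 0.8]
tcp_pos: [525.4, 262.5, 223.5]
ft_force: [0.6, -2.3, 1.6]
t 24.77 tcp [525.4 262.5 223.5] yaw 100.39 tilt [0.02 0.01] F [ 0.6 -2.3  1.6] w 60.4 g 56.1
to go now-axes [ 3.5 -0.1 -0. ] | target-yaw axes [3.5, -0.1, -0.1] turn -0.06
```

```bash

python3 -m creep '[[0.055,0.001,0,-0.0004,0],[0.055,0.001,0,0,0],[0.055,0,0,0,0]]' | egrep 'pos|ft_'
python3 -m creep '[[0.055,0.001,0,0,0],[0.055,0.001,0,0,0],[0.055,0,0,0,0]]' | egrep 'pos|ft_'
python3 -m creep '[[0.055,0.001,0,0,0],[0.055,0.001,0,0,0],[0.055,0,0,0,0]]' | egrep 'pos|ft_'
```

```text
tcp_pos: [524.6, 264.6, 223.6]
ft_force: [0.9, -1.2, -0.9]
tcp_pos: [524.4, 265.6, 223.6]
ft_force: [1.7, -4.4, -0.4]
tcp_pos: [524.4, 265.9, 223.6]
ft_force: [2.2, -10.5, 0.6]
```

```bash

python3 -m creep '[[0.055,0,0,0,0],[0.055,0,0,0,0]]' | egrep 'pos|ft_'
python3 -m creep '[[0.055,-0.0032,0,0,0],[0.055,0,0,0,0]]' | egrep 'pos|ft_'
python3 -m creep '[[0.085,0,0,0,0],[0.085,0,0,0,0],[0.085,0,0,0,0],[0.085,0,0,0,0]]' | egrep 'pos|ft_|wid'
python3 -m creep '[[0.085,0,0,-0.005,0],[0.085,0,0,-0.015,0],[0.085,0,0,-0.02,0],[0.085,0,0,-0.02,0],[0.085,0,0,-0.02,0],[0.085,-0.01,0,-0.02,0],[0.085,-0.03,0,0,0],[0.085,-0.04,0,0,0],[0.085,-0.04,0,0,0],[0.085,-0.02,0,0,0]]' | egrep 'pos|ft_'
python3 go.py 553.5 -120.6 250 98.7
python3 - <<'E'
from h import *
im,d=arm.grab_frame("scene"); cv2.imwrite("pics/a4.png",cv2.resize(im[190:300,330:450],None,fx=5,fy=5,interpolation=cv2.INTER_CUBIC)[...,::-1])
np.save("a4.npy",cloud("scene",d))
E
```

```text
tcp_pos: [524.4, 265.9, 223.6]
ft_force: [1.2, -9.1, 0.3]
tcp_pos: [524.6, 265.1, 223.6]
ft_force: [0.3, -1.8, -1.6]
tcp_pos: [524.8, 265.7, 224.2]
ft_force: [0.3, 1.1, -0.0]
width: 85.2
tcp_pos: [550.5, 124.3, 324.8]
ft_force: [0.6, 0.4, -0.8]
t 27.02 tcp [550.5 124.3 324.8] yaw 100.32 tilt [ 0.09 -0.1 ] F [ 0.6  0.4 -0.8] w 85.2 g 0.0
to go now-axes [-241.3  -41.    75.2] | target-yaw axes [-242.5, -34.1, 74.8] turn 1.62
```

View pics/a4.png

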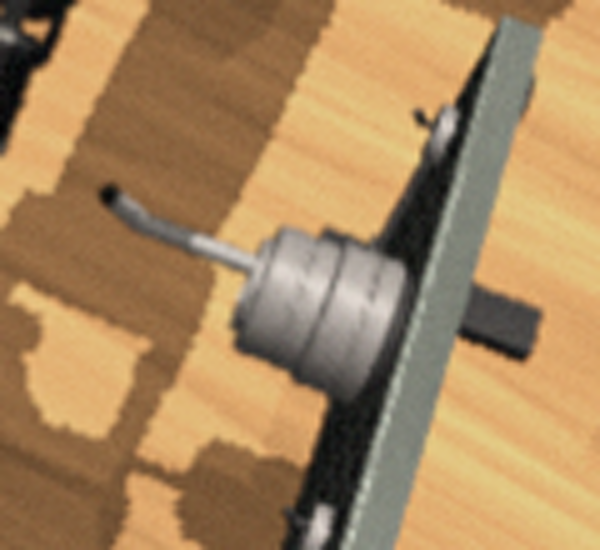

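Ring M is nested on L with no visible gap, at (290,310) px in the crop. Ring S next.

```bash

python3 -m creep '[[0.085,0,0,0,1.62],[0.085,-0.035,-0.0049,0,0],[0.085,-0.035,-0.0049,0,0],[0.085,-0.035,-0.0049,0.01,0],[0.085,-0.035,-0.0049,0.015,0],[0.085,-0.035,-0.0049,0.02,0],[0.085,-0.035,-0.0049,0.02,0],[0.085,-0.0265,-0.0047,0.01,0],[0.085,0,0,0,0],[0.085,0,0,0,0]]' | egrep 'pos'
python3 go.py 553.5 -120.6 110.5 98.7
```

```text
tcp_pos: [552.0, -112.5, 248.3]
t 27.9 tcp [ 552.  -112.5  248.3] yaw 98.59 tilt [-0.08  0.06] F [0.1 0.1 0.1] w 84.8 g 0.0
to go now-axes [ -8.4   0.4 137.8] | target-yaw axes [-8.3, 0.3, 137.8] turn -0.11
```

```bash

python3 -m creep '[[0.085,-0.0083,0,0.02,0],[0.085,0,0,0.035,0],[0.085,0,0,0.035,0],[0.085,0,0,0.025,0],[0.085,0,0,0.015,0],[0.085,0,0,0.0078,0],[0.085,0,0,0,0],[0.085,0,0,0,0]]' | egrep 'pos|ft_'
python3 go.py 553.5 -120.6 110.5 98.7
python3 -m creep '[[0.05,0,0,0,0],[0.05,0,0,0,0],[0.05,0,0,0,0],[0.05,0,0,0,0],[0.05,0,0,0,0],[0.05,0,0,0,0]]' 50
python3 go.py 550.4 132 244 100.45
```

```text
tcp_pos: [554.6, -119.0, 112.1]
ft_force: [1.0, -0.0, 0.1]
t 28.57 tcp [ 554.6 -119.   112.1] yaw 98.83 tilt [ 0.09 -0.01] F [ 1.  -0.   0.1] w 84.9 g 0.0
to go now-axes [-1.4 -1.4  1.6] | target-yaw axes [-1.4, -1.4, 1.6] turn 0.13
t: 29.07
tcp_pos: [553.1, -120.1, 113.0]
orientation: [0.651, 0.759, -0.001, -0.001]
ft_force: [-5.0, -0.6, 8.1]
width: 54.1
grasp_force: 52.7
t 29.07 tcp [ 553.1 -120.1  113. ] yaw 98.78 tilt [-0.1  -0.02] F [-5.  -0.6  8.1] w 54.1 g 52.7
to go now-axes [ 249.5   35.6 -131.1] | target-yaw axes [248.4, 43.1, -131.0] turn -1.67
```

```bash

python3 -m creep '[[0.05,0,0,-0.01,0],[0.05,0,0,-0.02,0],[0.05,0,0,-0.03,0],[0.05,0,0,-0.03,0],[0.05,0,0,-0.028,0],[0.05,0,0,-0.017,-1.67]]' | egrep 'pos|ft_|wid'
python3 -m creep '[[0.05,0.015,0.0025,0,0],[0.05,0.03,0.005,0,0],[0.05,0.038,0.0065,0,0],[0.05,0.038,0.0065,0,0],[0.05,0.038,0.0065,0,0],[0.05,0.038,0.0065,0,0],[0.05,0.03,0.005,0,0],[0.05,0.0215,0.0035,0,0],[0.05,0,0,0,0],[0.05,0,0,0,0]]' | egrep 'pos|ft_|wid'
python3 go.py 549.3 132 244.7 100.45
```

```text
tcp_pos: [555.1, -120.1, 250.6]
ft_force: [1.2, -0.7, -2.0]
width: 54.2
tcp_pos: [549.7, 133.4, 246.7]
ft_force: [0.0, 0.3, -2.7]
width: 54.0
t 30.4 tcp [549.7 133.4 246.7] yaw 100.59 tilt [ 0.05 -0.01] F [ 0.   0.3 -2.7] w 54.0 g 54.0
to go now-axes [-1.3 -0.6  2. ] | target-yaw axes [-1.3, -0.6, 2.0] turn 0.14
```

```bash

python3 -m creep '[[0.05,0.018,0,0.001,0],[0.05,0.02,0,0,0],[0.05,0.02,0,0,0],[0.05,0.02,0,0,0],[0.05,0.012,0,0,0],[0.05,0.004,0,0.006,0],[0.05,0,0,0.006,0],[0.05,0,0,0.004,0],[0.05,0,0,0.002,0],[0.05,0,0,0,0]]' | egrep 'pos|ft_|wid'
python3 go.py 531.8 227 225.6 100.45
```

```text
tcp_pos: [532.4, 223.4, 225.8]
ft_force: [0.2, 0.4, -2.7]
width: 54.1
t 31.23 tcp [532.4 223.4 225.8] yaw 100.37 tilt [-0.13 -0.07] F [ 0.2  0.4 -2.7] w 54.1 g 54.1
to go now-axes [3.6 0.  0.2] | target-yaw axes [3.6, 0.0, 0.2] turn -0.08
```

```bash

python3 -m creep '[[0.05,0,0,0,0],[0.05,0,0,0,0]]' | egrep 'pos|ft_|wid'
python3 -m creep '[[0.05,0.003,0,0.0005,0],[0.05,0,0,0,0],[0.05,0,0,0,0]]' | egrep 'pos|ft_'
python3 go.py 531.8 227 225.1 100.45
```

```text
tcp_pos: [533.2, 224.2, 227.1]
ft_force: [-0.3, -0.1, -2.1]
width: 54.1
tcp_pos: [532.4, 227.8, 226.8]
ft_force: [0.2, -0.2, -2.0]
t 31.65 tcp [532.4 227.8 226.8] yaw 100.45 tilt [0.03 0.01] F [ 0.2 -0.2 -2. ] w 54.1 g 54.1
to go now-axes [-0.7 -0.8  1.7] | target-yaw axes [-0.7, -0.8, 1.7] turn 0.0
```

```bash

python3 -m creep '[[0.05,0,-0.0008,0.0015,0],[0.05,0,0,0,0],[0.05,0,0,0,0]]' | egrep 'pos|ft_'
python3 -m creep '[[0.05,0,0,0.0006,0],[0.05,0,0,0,0],[0.05,0,0,0,0]]' | egrep 'pos|ft_'
python3 -m creep '[[0.05,0,0,0.0004,0],[0.05,0,0,0,0],[0.05,0,0,0,0]]' | egrep 'pos|ft_'
python3 go.py 531.8 227 225.1 100.45
```

```text
tcp_pos: [531.5, 227.6, 225.1]
ft_force: [0.2, -0.8, -1.5]
tcp_pos: [531.6, 227.6, 225.0]
ft_force: [-2.2, 0.5, 1.1]
tcp_pos: [531.6, 227.6, 224.9]
ft_force: [-3.3, -1.1, 5.1]
t 32.4 tcp [531.6 227.6 224.9] yaw 100.44 tilt [0. 0.] F [-3.3 -1.1  5.1] w 54.0 g 54.9
to go now-axes [-0.6  0.1 -0.2] | target-yaw axes [-0.6, 0.1, -0.2] turn -0.01
```

```bash

python3 -m creep '[[0.05,0,0,-0.0009,0],[0.05,0.002,0,0,0],[0.05,0.002,0,0,0],[0.05,0,0,0,0]]' | egrep 'pos|ft_'
python3 -m creep '[[0.05,0.0015,0,0,0],[0.05,0.0015,0,0,0],[0.05,0,0,0,0]]' | egrep 'pos|ft_'
python3 -m creep '[[0.05,0.001,0,0,0],[0.05,0.001,0,0,0],[0.05,0,0,0,0]]' | egrep 'pos|ft_'
python3 go.py 529.3 240.1 225.1 100.45
```

```text
tcp_pos: [531.3, 231.5, 225.0]
ft_force: [0.7, -1.9, 1.4]
tcp_pos: [530.5, 234.7, 225.0]
ft_force: [0.3, -1.9, 1.6]
tcp_pos: [530.0, 236.5, 225.0]
ft_force: [0.6, -0.6, 1.5]
t 33.23 tcp [530.  236.5 225. ] yaw 100.44 tilt [0.01 0.01] F [ 0.6 -0.6  1.5] w 54.0 g 54.4
to go now-axes [ 3.6 -0.  -0.1] | target-yaw axes [3.6, -0.0, -0.1] turn -0.01
```

```bash

python3 -m creep '[[0.05,0.001,0,-0.0004,0],[0.05,0.001,0,0,0],[0.05,0,0,0,0]]' | egrep 'pos|ft_'
python3 -m creep '[[0.05,0.001,0,0,0],[0.05,0.0005,0,0,0],[0.05,0,0,0,0]]' | egrep 'pos|ft_'
python3 -m creep '[[0.05,0.001,0,0,0],[0.05,0,0,0,0]]' | egrep 'pos|ft_'
```

```text
tcp_pos: [529.2, 238.6, 225.0]
ft_force: [0.5, -0.4, -0.4]
tcp_pos: [529.1, 239.4, 225.1]
ft_force: [0.1, -3.1, -0.9]
tcp_pos: [529.1, 239.5, 225.1]
ft_force: [0.5, -5.7, -0.6]
```

```bash

python3 -m creep '[[0.05,0.001,0,0,0],[0.05,0,0,0,0]]' | egrep 'pos|ft_'
python3 -m creep '[[0.05,0.0006,0,0,0],[0.05,0,0,0,0],[0.05,0,0,0,0]]' | egrep 'pos|ft_'
```

```text
tcp_pos: [529.0, 239.7, 225.0]
ft_force: [1.0, -8.9, -0.3]
tcp_pos: [529.1, 239.8, 225.1]
ft_force: [1.4, -9.4, -0.2]
```

```bash

python3 -m creep '[[0.05,0.0003,0,0,0],[0.05,0,0,0,0]]' | egrep 'pos|ft_'
python3 -m creep '[[0.05,-0.0032,0,0,0],[0.05,0,0,0,0]]' | egrep 'pos|ft_'
python3 -m creep '[[0.085,0,0,0,0],[0.085,0,0,0,0],[0.085,0,0,0,0],[0.085,0,0,0,0]]' | egrep 'pos|ft_|wid'
python3 -m creep '[[0.085,0,0,-0.005,0],[0.085,0,0,-0.015,0],[0.085,0,0,-0.02,0],[0.085,0,0,-0.02,0],[0.085,0,0,-0.02,0],[0.085,-0.01,0,-0.02,0],[0.085,-0.03,0,0,0],[0.085,-0.04,0,0,0],[0.085,-0.04,0,0,0],[0.085,-0.03,0,0,0]]' | egrep 'pos|ft_'
python3 - <<'E'
from h import *
im,d=arm.grab_frame("scene"); cv2.imwrite("pics/a5.png",cv2.resize(im[190:300,330:450],None,fx=5,fy=5,interpolation=cv2.INTER_CUBIC)[...,::-1])
P=cloud("scene",d); P[d==0]=np.nan
u=np.array([0.1814,-0.9834]); v=np.array([.9834,.1814])
def prof(P):
    U=P[...,:2]@u; V=P[...,:2]@v-564.1; z=P[...,2]; k=(abs(V)<30)&(z>145)&(z<215)
    r=np.hypot(V,z-170); return U,r,k
for nm in("a3.npy","a4.npy",None):
    Q=P if nm is None else np.load(nm); U,r,k=prof(Q)
    print(nm,[(int(b),np.nanpercentile(r[k&(U>=b)&(U<b+4)],90).round(1) if (k&(U>=b)&(U<b+4)).sum()>3 else None) for b in range(-220,-90,4)])
E
```

```text
tcp_pos: [529.0, 239.8, 225.1]
ft_force: [1.5, -10.7, -0.0]
tcp_pos: [529.2, 239.3, 225.1]
ft_force: [1.1, -2.5, -1.6]
tcp_pos: [529.5, 240.1, 225.7]
ft_force: [0.4, 0.3, 0.6]
width: 84.6
tcp_pos: [556.9, 90.0, 326.4]
ft_force: [1.3, 0.4, -0.2]
a3.npy [(-220, np.float64(46.2)), (-216, np.float64(43.3)), (-212, np.float64(31.8)), (-208, np.float64(36.2)), (-204, np.float64(36.2)), (-200, np.float64(37.0)), (-196, np.float64(36.8)), (-192, np.float64(36.7)), (-188, np.float64(36.3)), (-184, np.float64(36.9)), (-180, np.float64(34.3)), (-176, np.float64(24.3)), (-172, np.float64(22.5)), (-168, np.float64(23.4)), (-164, np.float64(21.1)), (-160, np.float64(22.0)), (-156, np.float64(22.5)), (-152, np.float64(21.9)), (-148, np.float64(21.8)), (-144, np.float64(20.8)), (-140, np.float64(20.7)), (-136, np.float64(22.8)), (-132, np.float64(20.1)), (-128, np.float64(21.1)), (-124, np.float64(21.0)), (-120, np.float64(22.6)), (-116, np.float64(21.4)), (-112, np.float64(20.4)), (-108, np.float64(20.5)), (-104, np.float64(22.1)), (-100, np.float64(20.7)), (-96, np.float64(22.9)), (-92, np.float64
[... 1034 characters left out ...]
 (-196, np.float64(36.4)), (-192, np.float64(36.6)), (-188, np.float64(36.4)), (-184, np.float64(36.0)), (-180, np.float64(33.9)), (-176, np.float64(33.4)), (-172, np.float64(33.6)), (-168, np.float64(33.8)), (-164, np.float64(33.5)), (-160, np.float64(33.3)), (-156, np.float64(33.2)), (-152, np.float64(30.6)), (-148, np.float64(29.8)), (-144, np.float64(29.9)), (-140, np.float64(30.2)), (-136, np.float64(30.6)), (-132, np.float64(29.6)), (-128, np.float64(29.7)), (-124, np.float64(26.7)), (-120, np.float64(24.7)), (-116, np.float64(21.6)), (-112, np.float64(19.6)), (-108, np.float64(21.5)), (-104, np.float64(21.9)), (-100, np.float64(22.9)), (-96, np.float64(20.8)), (-92, np.float64(25.4))]
```

View pics/a5.png

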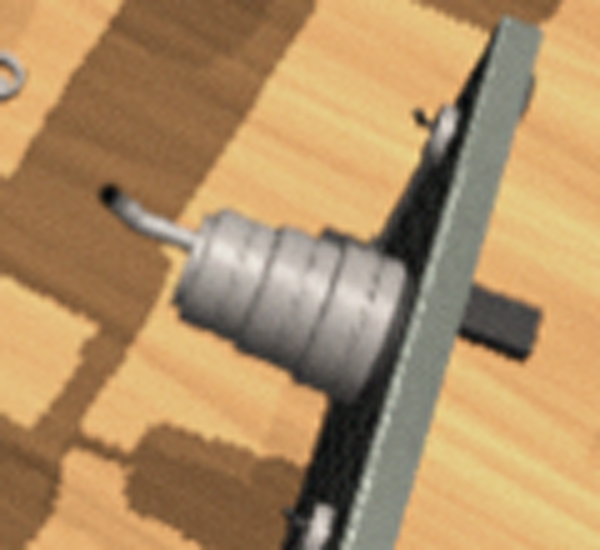

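The picture shows all three rings stacked from (200,260) to (380,320) px, lips outwards. The depth profile puts the steps 28 mm apart, so they are nested with no gap. Handing in.

```bash
python3 -c "
from plant import arm
print(arm.job_done())"
```

```text
the job is handed in; nothing more can be done
None
```

The three rings hang on the hook, largest, middle, then smallest, lips outwards and nested with no visible gap; each was pressed home with about 10–11 N, and the job was handed in at about 36 s.

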